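# Bring the scallop to the front of the banding wheel

## Task

Three small pieces wait on the banding wheel to be decorated. With a fingertip against the rim of its round head, gently push the wheel round until the ceramic scallop shell is at the front, its middle in line with the tongue of the plywood board under the wheel, and leave the wheel at rest there. Do not touch or lift the pieces on the wheel, and leave the other things on the worktop where they are.

Things in the scene. Friction and masses are not known exactly. Their poses are not given: they have to be found in the camera images.
- board: Flat plywood board, 170 x 170 x 8 mm, fixed on the worktop under the wheel, place and yaw vary. Origin: its underside, on the wheel's turning axis. From the middle of its front (-x) edge a round-ended tongue 34 mm wide sticks out, with a brass stud 144 mm from the axis; this tongue marks the wheel's front: the direction of the board's -x axis, within about 20 degrees of straight towards the robot.
- banding_wheel: Grey cast banding wheel (potter's turntable), fixed on the board. Origin: on the turning axis, 8 mm above the worktop; z up, its x and y mean nothing. Foot radius 64 mm, 21 mm high; narrow pillar, radius 30 mm; on top the head, a disc of 100 mm radius, its rim 97 to 111 mm above the worktop, free space under the rim.
- banding_wheel_head: The wheel's turning disc. Origin on the axis 8 mm above the worktop, z up. Turns freely either way about z (0.01 N m friction, light damping; no spring or stops; rests within a few degrees when let go). A fingertip pressed lightly inwards (about 3 N) on the side of the rim and moved along the rim drags it round, over several strokes if need be. Keep it below 4 rad/s.
- shell: Ceramic scallop shell, off-white, ribbed, fan-shaped, 40 x 76 x 17 mm, lying loose on the head, turned any way. Origin: centre of its underside, about 55 mm from the wheel's axis, 112 mm above the worktop. This is the piece to bring to the front.
- brooch: Flat smooth oval brooch, 48 x 71 x 7 mm, lying loose on the head about 55 mm from the axis. Origin: centre of its underside. Not to be touched.
- cutter_small: Small metal ring cutter, 47 mm across, 18 mm high, standing loose on the head about 55 mm from the axis. Origin: centre of its underside. Not to be touched.
- wood_stamp: Turned wooden stamp, 33 mm across, 62 mm high, standing loose on the worktop to the left of the wheel. Origin: centre of its underside. Leave alone.
- glaze_bottle: Small capped glaze bottle, 46 mm across, 104 mm high, standing loose on the worktop to the right and in front of the wheel. Origin: centre of its underside. Leave alone.
- ring_cutter: Large metal ring cutter, 67 mm across, 22 mm high, loose on the worktop left and in front of the wheel. Origin: centre of its underside. Leave alone.
- wood_rib: Flat wooden rib (shaping tool), 58 x 109 x 8 mm, loose on the worktop right and in front of the wheel. Origin: centre of its underside. Leave alone.

How it is judged:
By the outcome, as a careful person would: the job done as asked, in the order asked, and still so for the second after the job is handed in, with the robot touching nothing.
It also fails if it takes over 72 s, if anything falls off the work surface, if the arm or the gripper's body presses on something with over 40 N, if the wrist force passes 120 N, or if a joint passes its speed limit or range.

## Robot

A 6-joint arm with a two-finger parallel gripper is mounted at the origin on a cart in front of the work surface, level with it; the furniture and walls round the work are solid. World frame = base frame: x ahead of the robot, y to its left, z up, the work surface at z = 0. Lengths are in m, angles in rad, forces in N, time in s.
With the tool pointing down it reaches from about 0.375 to 0.9 m from the base axis. Payload 3.1 kg.
Tool frame: the origin (TCP) lies at the centre of the arm's flange, where the gripper is bolted on; the fingertips stand 173 mm ahead of it and the grasp point (between the pads) lies 155 mm ahead of it (manip.grasp_offset is the distance from the TCP to the grasp point, in m); z points along the fingers, y is the line along which they close (so a half turn about z gives the same grasp; the last joint's range is limited). The gripper opens to 85 mm and grips with 20 to 120 N. Pads are 22 mm wide; open, the fingers measure 114 mm over their backs; the gripper's body (76 mm by 85 mm) begins 54 mm behind the grasp point. The pads swing forward as they close: fully open they stand 13 mm farther back than shut.
Start: joints at [0.963, 0.527, 1.433, -0, 1.181, -0.178], TCP at [0.26, 0.568, 0.405] pointing down, gripper open.
Joint ranges: [-3.08, 3.08], [-0.75, 2.2], [0.22, 2.44], [-1.43, 4.57], [0, 2.65], [-2.85, 2.85]. Speed limits (rad/s): [2.79, 2.79, 3.14, 3.14, 3.14, 3.14].

## Interface

Orientations are given as [roll, pitch, yaw] about the fixed x, y, z axes, in that order (R = Rz(yaw) Ry(pitch) Rx(roll)).
In Python, from rig import get_obs, imaging, ticket, manip gives the robot as it stands. The module is installed in compiled form; this text tells all that it offers.
- The arm moves only by the tool send_rows, never from a script. Its argument "steps" is a list of rows, each a list of 2 entries, a list of its own where there are three numbers: the shift along the tool's x, y, z in mm, then the turn about the tool's z in rad. In form: [[[dx, dy, dz], twist], ...]. A call has 1 to 12 rows; each row is the pose to reach, as a shift and turn from the pose commanded when the call began, along the tool's axes at that moment; what a row does not reach only later rows make up. A row lasts 1/8 s, in which the tool goes at most 62.5 mm and 10.7 degrees, less where a joint would pass 70% of its speed; a pose out of reach is approached as far as the arm can. A call with a gripper value outside its range is refused whole. "jaw" is the finger opening in mm, from 0 to 85.4, set as the call begins (left out, the last holds). The fingers move at their own pace and stop on an object; "squeeze" is the grip in N (left out, the last holds). Time passes only in rows, so rows that repeat a pose let the fingers close. It gives the time, the measured TCP pose, the force, the opening and the grip force at its end, in the units of the state.
- get_obs(): the state, without advancing time (a new reading comes with each control period).
- imaging.read_camera(name): name is "scene" or "side" or "wrist"; returns (picture, depth): 384x512x3 uint8, red, green, blue; 384x512 float32, m along the optical axis (not along the pixel's ray), 0 where there is no reading.
- imaging.camera_model(name): a dict with "fx", "fy", "cx", "cy" (pixels), "extrinsics" (4x4, takes a point from camera to world coordinates). Camera axes: x right, y up, looking along -z (the intrinsics and any distortion apply to the point x, -y, -z); pixel columns grow to the right and rows downward; lengths in m; the calibration is good to about 2 mm. A picture is of the moment at which its call begins: read the wrist's pose just before it. camera_model takes no time and is no camera call; for the wrist camera it gives the pose at the moment of the call.
- ticket.job_done(): hands the job in; it is judged then, once.
The state is a dict: "time": time; "qpos": joint angles; "qd": joint speeds; "effort": joint torques, N m; "eef_pos": TCP position; "tool_rot": TCP orientation; "wrist_force": force on the tool from outside, world axes, zero at the start; "moment": the same for the moment, N m; "gripper_width": opening from 0.0 (shut) to 1.0 (fully open); "finger_force": force on a finger pad.
Only numpy, scipy, OpenCV 4.12 (cv2) and the standard library are available. Lean on these libraries where they do the work, as an engineer would, in place of code of your own. Each camera call takes 0.05 s, during which the arm holds its last target. There are 200 camera calls.

## Working session

There is one attempt and no reset: what is moved stays moved. The work goes in short steps, Python scripts to look and compute and a tool call to move; the robot and the scene stay as the last step left them, time stands still between calls to the robot, and variables do not carry over. Pictures are saved under pics/ and viewed, at most 10 in all, crops included, and the job is handed in when it is done.

Besides the shell and the picture viewer there is one more tool, called after ">>>" by a JSON object that holds its "api" and its "payload", one argument or row to a line. send_rows: Moves the arm, as the interface text tells. Its arguments: {"type":"object","properties":{"steps":{"type":"array"},"jaw":{"type":"number"},"squeeze":{"type":"number"}},"required":["steps"]}

```bash
mkdir -p pics; cat > h.py <<'E'
import numpy as np, cv2
from rig import get_obs, imaging, ticket, manip
def grab(n):
    m=imaging.camera_model(n); p,d=imaging.read_camera(n); return p,d,m
def ray(m,u,v,z):
    E=np.array(m["extrinsics"]); d=E[:3,:3]@np.array([(u-m["cx"])/m["fx"],-(v-m["cy"])/m["fy"],-1.]); o=E[:3,3]
    return o+d*(z-o[2])/d[2]
def cloud(d,m):
    E=np.array(m["extrinsics"]); v,u=np.mgrid[:384,:512]
    P=np.stack([(u-m["cx"])/m["fx"]*d,-(v-m["cy"])/m["fy"]*d,-d],-1)@E[:3,:3].T+E[:3,3]
    P[d<=0]=np.nan; return P
E
python3 - <<'E'
from h import *
o=get_obs(); print(o); print(manip.grasp_offset)
for n in("scene","side"):
    p,d,m=grab(n); print(n,m); cv2.imwrite(f"pics/{n}0.png",p[:,:,::-1])
    np.savez(f"{n}0.npz",p=p,d=d)
E
```

```text
{'time': 0.0, 'qpos': array([ 9.62471271e-01,  5.28481180e-01,  1.43391950e+00,  1.77431831e-06,
        1.18140351e+00, -1.78488255e-01]), 'qd': array([ 0.00027453,  0.00015529,  0.00058479, -0.00061944,  0.00031131,
        0.00135513]), 'effort': array([ 6.52215258e-04, -4.42359424e+01, -1.78031319e+01, -5.73974285e-05,
        8.46184907e-03, -1.30498339e-05]), 'eef_pos': array([0.26021478, 0.56786988, 0.40371851]), 'tool_rot': array([-3.13941655e+00, -3.94253171e-04,  2.71175475e+00]), 'wrist_force': array([-0.25443654, -0.4425772 , -0.45929452]), 'moment': array([-0.04481292, -0.03770651, -0.02343014]), 'finger_force': 0.0, 'gripper_width': 0.9987598518611097}
0.1547
scene {'fx': 463.3528454923918, 'fy': 463.3528454923918, 'cx': 266.56140182879676, 'cy': 193.9823033352096, 'extrinsics': array([[ 0.78519048,  0.42480696, -0.4505718 , -0.00677589],
       [-0.61923326,  0.54461997, -0.56563173, -0.66340019],
       [ 0.00510611,  0.7231377 ,  0.69068502,  0.93489596],
       [ 0.        ,  0.        ,  0.        ,  1.        ]])}
side {'fx': 381.9011531727787, 'fy': 381.9011531727787, 'cx': 258.6638310018656, 'cy': 190.84601145015887, 'extrinsics': array([[-0.15808098,  0.88627274, -0.43535163,  0.06821556],
       [-0.98741902, -0.14021058,  0.07310723,  0.10820792],
       [ 0.00375204,  0.44143135,  0.89728718,  1.06212185],
       [ 0.        ,  0.        ,  0.        ,  1.        ]])}
```

View pics/scene0.png

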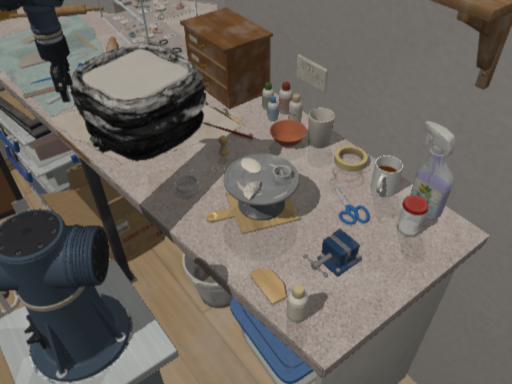

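View pics/side0.png

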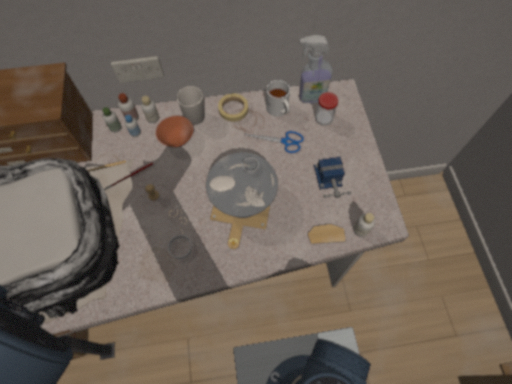

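The scene picture shows the wheel near (261,180), with pale pieces at about (250,164) and (250,187), the cutter at (282,171), and the tongue stud at about (213,216). In the side picture the wheel is at (242,183) and the tongue points to (234,242). Next I'll measure these.

```bash
python3 - <<'E'
from h import *
ims=[]
for n,c in(("scene",(215,145,310,245)),("side",(195,140,290,255))):
    f=np.load(f"{n}0.npz");p,d=f["p"],f["d"];m=imaging.camera_model(n);P=cloud(d,m)
    M=(P[...,2]>.1)&(P[...,2]<.14)&(np.hypot(P[...,0]-.6,P[...,1])<.3)
    M=M.astype(np.uint8)
    k,l,s,ce=cv2.connectedComponentsWithStats(M)
    for i in range(1,k):
        if s[i,4]>400:
            q=P[(l==i)]; (x,y),r=cv2.minEnclosingCircle(q[:,:2].astype(np.float32)); print(n,s[i],"circle",x,y,r,"z med",np.median(q[:,2]))
            Q=P.copy();Q[l!=i]=np.nan
            hi=(l==i)&(P[...,2]>np.median(q[:,2])+.004)
            k2,l2,s2,_=cv2.connectedComponentsWithStats(hi.astype(np.uint8))
            for j in range(1,k2):
                if s2[j,4]>8:
                    print("  bump",s2[j],P[l2==j].mean(0).round(4),P[l2==j][:,2].max())
    # tongue / board wood colour
    hsv=cv2.cvtColor(p,cv2.COLOR_RGB2HSV)
    a,b,e,g=c
    cr=cv2.resize(p[b:g,a:e,::-1],None,fx=4,fy=4,interpolation=cv2.INTER_CUBIC)
    cr=cv2.resize(cr,(390,470)); ims.append(cv2.convertScaleAbs(cr,alpha=1.3))
cv2.imwrite("pics/crop.png",np.hstack(ims))
E
```

```text
scene [ 224  153   75   52 3080] circle 0.5629572868347168 0.07241789251565933 0.10435505956411362 z med 0.11088964556899567
  bump [241 157  20  16 180] [0.5657 0.1268 0.1168] 0.12022945303844423
  bump [273 165  18  15 141] [0.6075 0.0445 0.1227] 0.13251809027707218
  bump [243 181  17  16 170] [0.5074 0.0453 0.1212] 0.13041179781491408
side [ 206  152   72   65 3680] circle 0.5630254745483398 0.07464137673377991 0.10224933922290802 z med 0.1128505570875103
  bump [242 157  17  16  95] [0.6098 0.0437 0.1255] 0.13461748613173552
  bump [210 175  24  16 229] [0.5677 0.1291 0.1189] 0.12333478984391877
  bump [245 186  19  20 224] [0.5105 0.049  0.1227] 0.13136815198635587
```

View pics/crop.png

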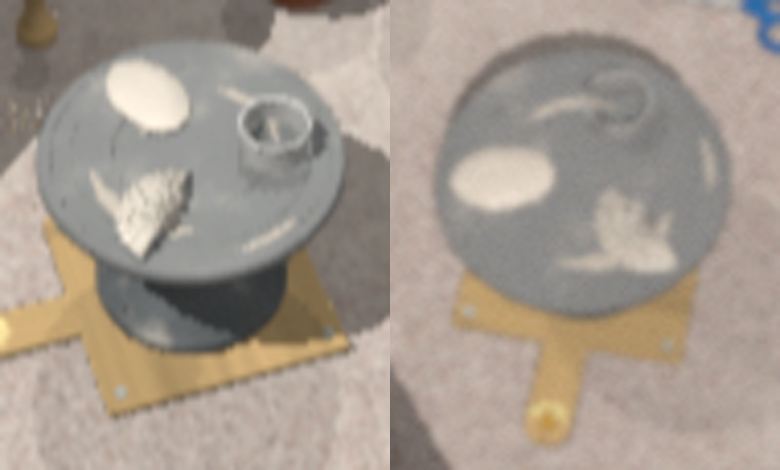

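The crop shows the brooch at (148,95), the cutter at (275,125), the shell at (150,210), and the board's tongue at the lower left with its stud at about (3,330). In the side half the stud is at (547,420). Now I'll work out the front direction, the path clearance and the wrist camera offset.

```bash
python3 - <<'E'
from h import *
m=imaging.camera_model("side")
print("side stud",ray(m,233.2,242.8,.008),"scene stud",end=" ")
f=np.load("scene0.npz");p=f["p"];hsv=cv2.cvtColor(p,cv2.COLOR_RGB2HSV)
for n in("scene","side"):
    f=np.load(f"{n}0.npz");p,d=f["p"],f["d"];hsv=cv2.cvtColor(p,cv2.COLOR_RGB2HSV);mm=imaging.camera_model(n);P=cloud(d,mm)
    W=cv2.inRange(hsv,(14,90,90),(28,255,255)); v,u=np.where((W>0)&(np.hypot(P[...,0]-.563,P[...,1]-.074)<.18)&(P[...,2]<.03))
    q=np.array([ray(mm,a,b,.008) for a,b in zip(u,v)]); r=np.hypot(q[:,0]-.563,q[:,1]-.074)
    t=q[(r>.125)&(r<.165)&(q[:,0]<.48)]; print(n,"tongue pts",len(t),t.mean(0),"dirdeg",np.degrees(np.arctan2(t.mean(0)[1]-.074,t.mean(0)[0]-.563))%360)
    # heights along path
    a=np.array([.26,.568]);b=np.array([.42,.07]);s=np.clip(((P[...,:2]-a)@(b-a))/((b-a)@(b-a)),0,1)
    dist=np.linalg.norm(P[...,:2]-a-s[...,None]*(b-a),axis=-1)
    for lo in(0.1,.3,.5,.7,.9): 
        k=(dist<.1)&(abs(s-lo)<.1)&(P[...,2]<.5); print(lo,k.sum(),np.nanmax(P[...,2][k]) if k.any() else None)
o=get_obs();E=np.array(imaging.camera_model("wrist")["extrinsics"]);from scipy.spatial.transform import Rotation as R
T=R.from_euler("xyz",o["tool_rot"]).as_matrix();print("cam in tool",T.T@(E[:3,3]-o["eef_pos"]),T.T@E[:3,:3],imaging.camera_model("wrist")["fx"])
print("to (.42,.07) in tool:",T.T@(np.array([.42,.07,.43])-o["eef_pos"]))
E
```

```text
side stud [0.42633349 0.12120264 0.008     ] scene stud scene tongue pts 108 [0.42701992 0.11560105 0.008     ] dirdeg 162.9893012805
0.1 4493 0.49999530802047387
0.3 2893 0.2151381750920851
0.5 2301 0.02402401773449947
0.7 2889 0.023862465519991494
0.9 6082 0.13041179781491408
side tongue pts 111 [0.42957148 0.1201004  0.008     ] dirdeg 160.9396428819926
0.1 4832 0.3745261066243517
0.3 4099 0.2188850386814406
0.5 3078 0.026989689184442556
0.7 3214 0.02768645490701127
0.9 6384 0.13136815198635587
cam in tool [ 0.06821812 -0.00087361  0.03008559] [[-1.11363388e-03  9.64272753e-01  2.64909075e-01]
 [ 9.99998794e-01  1.36071230e-03 -7.49182548e-04]
 [-1.08288135e-03  2.64907921e-01 -9.64273105e-01]] 297.0578838521321
to (.42,.07) in tool: [-0.3527044  -0.3861075  -0.02557613]
```

>>> {"api": "send_rows", "payload": {
  "steps": [
    [[0, 0, -50], 0],
    [[-40, -38, -50], -0.05],
    [[-80, -76, -50], -0.1],
    [[-120, -114, -50], -0.15],
    [[-160, -152, -50], -0.2],
    [[-200, -190, -50], -0.25],
    [[-240, -228, -50], -0.3],
    [[-280, -266, -45], -0.35],
    [[-320, -304, -40], -0.35],
    [[-360, -342, -36], -0.35],
    [[-389, -370, -36], -0.35],
    [[-389, -370, -36], -0.35]
  ],
  "jaw": 0
}}

```text
time: 1.6
eef_pos: [0.4609, 0.0674, 0.4404]
tool_rot: [-3.141, 0.0, 3.057]
wrist_force: [0.8, 0.4, -0.4]
gripper_width: -0.002
finger_force: 0.0
```

```bash
cat > look.py <<'E'
import sys
from h import *
tag=sys.argv[1]
o=get_obs();print(o["time"],o["eef_pos"].round(4),o["tool_rot"].round(4),o["wrist_force"].round(2))
p,d,m=grab("wrist"); cv2.imwrite(f"pics/{tag}.png",p[:,:,::-1]); np.savez(f"{tag}.npz",p=p,d=d)
P=cloud(d,m)
v,u=np.mgrid[:384,:512]
# head disc: cast rays at z=.111, depth-selected rim points
M=((P[...,2]>.1)&(P[...,2]<.116)&(np.hypot(P[...,0]-.563,P[...,1]-.074)<.13)).astype(np.uint8)
M2=((P[...,2]>.1)&(P[...,2]<.14)&(np.hypot(P[...,0]-.563,P[...,1]-.074)<.13)).astype(np.uint8)
q=P[M2>0]; print("circle",cv2.minEnclosingCircle(q[:,:2].astype(np.float32)),"z",np.median(P[M>0][:,2]),"n",len(q))
hi=((P[...,2]>.115)&(M2>0)).astype(np.uint8)
k,l,s,_=cv2.connectedComponentsWithStats(hi)
for j in range(1,k):
    if s[j,4]>60:
        b=P[l==j][:,:2]; rc=cv2.minAreaRect(b.astype(np.float32)*1000)
        c=b.mean(0); C=np.array([.5635,.0735]); print(s[j],"mean",c.round(4),"deg",np.degrees(np.arctan2(*(c-C)[::-1]))%360,"rect",np.round(rc[0],1),np.round(rc[1],1),"rectdeg",np.degrees(np.arctan2(rc[0][1]/1000-C[1],rc[0][0]/1000-C[0]))%360, "rad",np.hypot(rc[0][0]/1000-C[0],rc[0][1]/1000-C[1]))
hsv=cv2.cvtColor(p,cv2.COLOR_RGB2HSV)
W=(cv2.inRange(hsv,(12,80,70),(30,255,255))>0)&(P[...,2]<.03)
q=np.array([ray(m,a,b,.008) for a,b in zip(u[W],v[W])])
if len(q):
    r=np.hypot(q[:,0]-.5635,q[:,1]-.0735); t=q[(r>.12)&(r<.17)&(q[:,0]<.47)]
    if len(t): 
        print("tongue",len(t),t.mean(0),"deg",np.degrees(np.arctan2(t.mean(0)[1]-.0735,t.mean(0)[0]-.5635))%360)
E
python3 look.py w1
```

```text
1.6 [0.4609 0.0674 0.4404] [-3.1413e+00  1.0000e-04  3.0571e+00] [ 0.81  0.4  -0.43]
circle ((0.5592160820960999, 0.07378040999174118), 0.10170001536607742) z 0.11168757520125899 n 11826
[ 214  200   50   38 1103] mean [0.4964 0.0442] deg 203.58224733752607 rect [495.5  46.2] [42.  40.9] rectdeg 201.89612553782385 rad 0.07330081309969291
[ 290  247   61   30 1108] mean [0.5555 0.1288] deg 98.24342355712602 rect [556.8 129.5] [66.  32.1] rectdeg 96.79006178280076 rad 0.05638919493310023
[250 315  11  14 104] mean [0.6237 0.0527] deg 340.94741761287594 rect [624.   52.8] [ 3.1 14.6] rectdeg 341.0719731386714 rad 0.06395063009322591
tongue 249 [0.43246571 0.12121328 0.008     ] deg 159.99200695476645
```

View pics/w1.png

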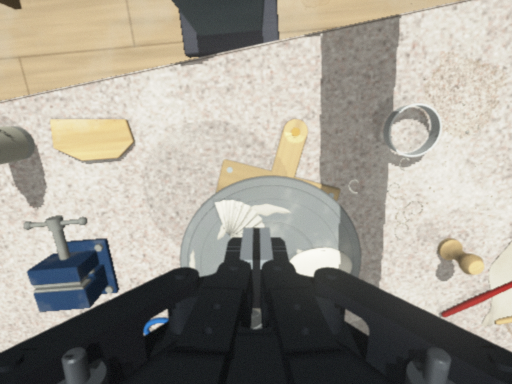

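The wrist view shows the shell at (235,220), partly behind the fingers, the brooch at (318,258), and the stud at (294,131). The front direction is about 161° and the shell is at about 205°, so the wheel needs roughly -44°. I'll come down just outside the rim at 190°.

>>> {"api": "send_rows", "payload": {
  "steps": [
    [[29, -20, 0], -0.13],
    [[29, -20, 40], -0.26],
    [[29, -20, 80], -0.26],
    [[29, -20, 120], -0.26],
    [[29, -20, 150], -0.26],
    [[29, -20, 170], -0.26],
    [[29, -20, 179], -0.26],
    [[29, -20, 179], -0.26]
  ]
}}

```text
time: 2.65
eef_pos: [0.4291, 0.0528, 0.2615]
tool_rot: [3.141, -0.001, -2.96]
wrist_force: [-0.3, 0.3, 0.3]
gripper_width: -0.003
finger_force: 0.0
```

>>> {"api": "send_rows", "payload": {
  "steps": [
    [[-4, 0, 0], 0],
    [[-8, 0, 0], 0],
    [[-12, 0, 0], 0],
    [[-15, 0, 0], 0],
    [[-17, 0, 0], 0],
    [[-19, 0, 0], 0],
    [[-19, 0, 0], 0],
    [[-19, 0, 0], 0]
  ]
}}

```text
time: 3.65
eef_pos: [0.4479, 0.0555, 0.2617]
tool_rot: [3.141, -0.0, -2.961]
wrist_force: [-0.2, 0.3, 1.4]
gripper_width: -0.002
finger_force: 0.0
```

>>> {"api": "send_rows", "payload": {
  "steps": [
    [[-1, 0, 0], 0],
    [[-2, 0, 0], 0],
    [[-3, 0, 0], 0],
    [[-3, 0, 0], 0]
  ]
}}

```text
time: 4.15
eef_pos: [0.4507, 0.0561, 0.2616]
tool_rot: [3.141, -0.001, -2.961]
wrist_force: [-0.9, -0.2, 0.2]
gripper_width: -0.002
finger_force: 0.6
```

>>> {"api": "send_rows", "payload": {
  "steps": [
    [[-1, 0, 0], 0],
    [[-2, 0, 0], 0],
    [[-2, 0, 0], 0]
  ]
}}

```text
time: 4.53
eef_pos: [0.4515, 0.0565, 0.2615]
tool_rot: [3.14, -0.005, -2.961]
wrist_force: [-4.9, -0.7, 3.2]
gripper_width: 0.0
finger_force: 2.6
```

>>> {"api": "send_rows", "payload": {
  "steps": [
    [[-0.1, 2, 0], 0.017],
    [[-0.3, 5.9, 0], 0.052],
    [[-0.7, 9.8, 0], 0.087],
    [[-1.3, 13.7, 0], 0.122],
    [[-1.9, 17.5, 0], 0.157],
    [[-2.7, 21.4, 0], 0.192],
    [[-3.7, 25.2, 0], 0.227],
    [[-4.7, 28.9, 0], 0.262],
    [[-5.9, 32.7, 0], 0.297],
    [[-7.3, 36.4, 0], 0.332],
    [[-8, 38.2, 0], 0.349],
    [[-8, 38.2, 0], 0.349]
  ]
}}

```text
time: 6.02
eef_pos: [0.4523, 0.0959, 0.2615]
tool_rot: [-3.141, -0.005, 2.973]
wrist_force: [-5.6, 0.8, 2.7]
gripper_width: 0.005
finger_force: 2.7
```

```bash
python3 look.py w2; python3 - <<'E'
from h import *
o=get_obs();e=o["eef_pos"];print(np.hypot(e[0]-.5635,e[1]-.0735),np.degrees(np.arctan2(e[1]-.0735,e[0]-.5635))%360,o["wrist_force"])
f=np.load("w2.npz"); p=f["p"]; cv2.imwrite("pics/w2c.png",p[:,:,::-1])
E
```

```text
6.025 [0.4523 0.0959 0.2615] [-3.1414 -0.0053  2.9728] [-5.59  0.75  2.72]
circle ((0.4826315939426422, 0.08984172344207764), 0.05450786277651787) z 0.11131395103870222 n 4705
[ 176  246  149   82 3039] mean [0.4427 0.0967] deg 169.11739627629734 rect [448.8  94.1] [54.  26.5] rectdeg 169.82482516525172 rad 0.11655777115692514
tongue 634 [0.43232087 0.11870159 0.008     ] deg 160.98711757089245
0.11345639579735502 168.6370112494675 [-5.61780825  0.36336925  3.64827846]
```

View pics/w2.png

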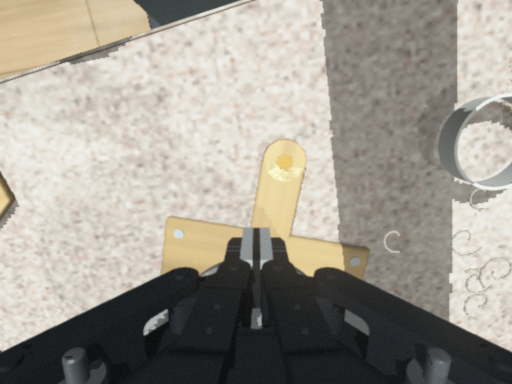

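The fingers hide the wheel here; the stud is at (285,160). I'll check how far the wheel turned with the fixed cameras.

```bash
cat > fix.py <<'E'
import sys
from h import *
C=np.array([.5635,.0735])
for n in("scene","side"):
    p,d,m=grab(n);P=cloud(d,m);cv2.imwrite(f"pics/{n}_{sys.argv[1]}.png",p[:,:,::-1])
    off=.0005 if n=="scene" else .002
    R=np.hypot(P[...,0]-C[0],P[...,1]-C[1])
    hi=((P[...,2]>.114+off)&(P[...,2]<.138)&(R<.095)).astype(np.uint8)
    k,l,s,_=cv2.connectedComponentsWithStats(hi)
    for j in range(1,k):
        if s[j,4]>25:
            c=P[l==j][:,:2].mean(0)-C; print(n,s[j],(c+C).round(4),"r",np.hypot(*c).round(4),"deg",np.degrees(np.arctan2(c[1],c[0]))%360,"zmax",P[l==j][:,2].max().round(3))
E
python3 fix.py f1
```

```text
scene [249 154  18  17 193] [0.5854 0.1221] r 0.0533 deg 65.77290142410666 zmax 0.121
scene [273 170  17  16 147] [0.5944 0.0306] r 0.0528 deg 305.78504545427035 zmax 0.131
scene [237 179  20  15 163] [0.5019 0.0644] r 0.0623 deg 188.43007498974256 zmax 0.128
```

The wheel followed the finger by about 20° without slipping. I'll do the same stroke again.

>>> {"api": "send_rows", "payload": {
  "steps": [
    [[-0.1, 2, 0], 0.017],
    [[-0.3, 5.9, 0], 0.052],
    [[-0.7, 9.8, 0], 0.087],
    [[-1.3, 13.7, 0], 0.122],
    [[-1.9, 17.5, 0], 0.157],
    [[-2.7, 21.4, 0], 0.192],
    [[-3.7, 25.2, 0], 0.227],
    [[-4.7, 28.9, 0], 0.262],
    [[-5.9, 32.7, 0], 0.297],
    [[-7.3, 36.4, 0], 0.332],
    [[-8, 38.2, 0], 0.349],
    [[-8, 38.2, 0], 0.349]
  ]
}}

```text
time: 7.68
eef_pos: [0.4666, 0.1325, 0.2615]
tool_rot: [-3.14, -0.005, 2.623]
wrist_force: [-4.3, 3.0, 2.5]
gripper_width: -0.004
finger_force: 3.1
```

>>> {"api": "send_rows", "payload": {
  "steps": [
    [[4, 0, 0], 0],
    [[10, 0, 0], 0],
    [[20, 0, 0], 0],
    [[30, 0, -20], 0],
    [[35, 0, -60], 0],
    [[35, 0, -100], 0],
    [[35, 0, -140], 0],
    [[35, 0, -170], 0],
    [[35, 0, -180], 0],
    [[35, 0, -180], 0]
  ]
}}

```text
time: 8.93
eef_pos: [0.4375, 0.1491, 0.4416]
tool_rot: [3.141, 0.0, 2.624]
wrist_force: [-0.2, 0.3, -0.9]
gripper_width: -0.005
finger_force: 0.0
```

```bash
python3 look.py w3; python3 fix.py f2
```

```text
8.925 [0.4375 0.1491 0.4416] [3.1413e+00 4.0000e-04 2.6239e+00] [-0.2   0.33 -0.89]
circle ((0.5245662927627563, 0.09358147531747818), 0.09290093928575516) z 0.11147914113168583 n 4516
[220 230  19  30 217] mean [0.4775 0.088 ] deg 170.43967604437248 rect [484.8  88.3] [19.1 33.5] rectdeg 169.3292454631657 rad 0.08004041484936061
tongue 99 [0.42839025 0.12484831 0.008     ] deg 159.19076175293284
scene [256 155  17  16 184] [0.5997 0.1091] r 0.0508 deg 44.52249917461436 zmax 0.121
scene [229 175  25  13 164] [0.5022 0.086 ] r 0.0626 deg 168.4709854130076 zmax 0.128
scene [269 174  18  16 149] [0.5763 0.0233] r 0.0518 deg 284.280322416364 zmax 0.132
```

View pics/w3.png

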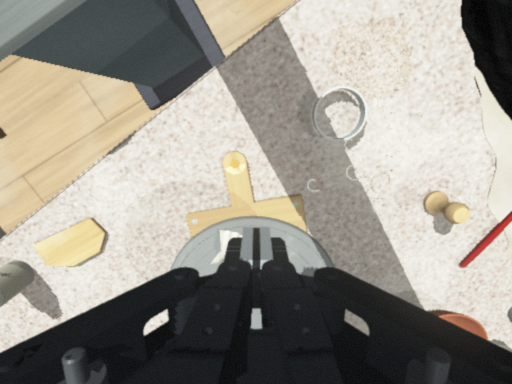

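The shell is half hidden by the finger at (230,245), and the stud is at (235,162). I'll move up over the wheel so the front half is in clear view.

>>> {"api": "send_rows", "payload": {
  "steps": [
    [[-28, -2, 0], -0.05],
    [[-56, -5, 0], -0.1],
    [[-84, -8, 0], -0.15],
    [[-112, -10, 0], -0.187],
    [[-112, -10, 0], -0.187]
  ]
}}

```text
time: 9.7
eef_pos: [0.5316, 0.0838, 0.4401]
tool_rot: [-3.141, -0.002, 2.809]
wrist_force: [-1.1, -0.1, 0.2]
gripper_width: 0.001
finger_force: 0.0
```

```bash
python3 look.py w4; python3 - <<'E'
import cv2
i=cv2.imread("pics/w4.png");cv2.imwrite("pics/w4c.png",cv2.resize(i[30:280,130:400],None,fx=2.4,fy=2.4,interpolation=cv2.INTER_CUBIC))
E
```

```text
9.7 [0.5316 0.0838 0.4401] [-3.1410e+00 -1.7000e-03  2.8086e+00] [-1.13 -0.06  0.18]
circle ((0.5587753653526306, 0.07393790781497955), 0.1017732322216034) z 0.1116751274557437 n 23491
[ 234  117   40   74 2002] mean [0.5024 0.0894] deg 165.38925150931098 rect [505.6  89.3] [39.2 71.2] rectdeg 164.70531583673184 rad 0.06000062724596782
[ 270  209   63   46 2073] mean [0.5979 0.1112] deg 47.63925700953672 rect [599.3 110.6] [69.7 47.8] rectdeg 46.079247025173544 rad 0.05153889151321043
[189 216  46  46 587] mean [0.5728 0.0163] deg 279.22259023217237 rect [571.3  19.1] [42.4 46.4] rectdeg 278.12815899075014 rad 0.054960994828854914
tongue 144 [0.42645575 0.12305631 0.008     ] deg 160.1195997611359
```

View pics/w4c.png

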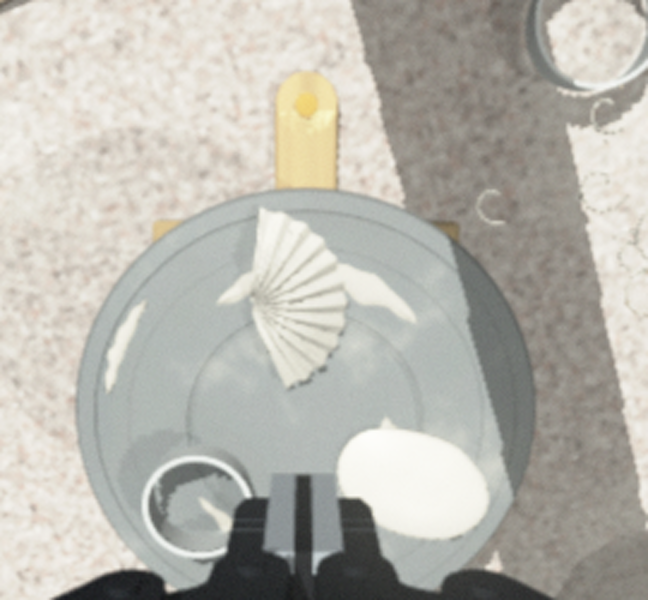

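The view is clear: shell centre at about (298,300) in the crop, stud at (307,103), and disc edges at columns 77 and 535. I'll compute the angles from this view.

```bash
cat > ang.py <<'E'
import sys
from h import *
from scipy.optimize import least_squares
tag=sys.argv[1]; f=np.load(tag+".npz"); p,d=f["p"],f["d"]; m=imaging.camera_model("wrist"); P=cloud(d,m)
hsv=cv2.cvtColor(p,cv2.COLOR_RGB2HSV)
top=((P[...,2]>.1085)&(P[...,2]<.135)&(np.hypot(P[...,0]-.56,P[...,1]-.074)<.12)).astype(np.uint8)
top=cv2.morphologyEx(top,cv2.MORPH_CLOSE,np.ones((5,5)))
cn=max(cv2.findContours(top,0,cv2.CHAIN_APPROX_NONE)[0],key=cv2.contourArea)[:,0]
q=np.array([ray(m,u,v,.111)[:2] for u,v in cn])
g=lambda x:np.hypot(q[:,0]-x[0],q[:,1]-x[1])-x[2]
r=least_squares(g,[.56,.074,.1],loss="cauchy",f_scale=.0007).x; C=r[:2]; print("disc",r.round(4),"inliers",(abs(g(r))<.002).mean())
# shell by brightness near depth bump
W=cv2.inRange(hsv,(0,0,200),(180,70,255)); W[top==0]=0
W2=((P[...,2]>.1135)&(top>0)).astype(np.uint8)*255
for nm,K in(("depth",W2),("white",W)):
    k,l,s,_=cv2.connectedComponentsWithStats(K)
    for j in range(1,k):
        if s[j,4]>300:
            v,u=np.where(l==j)
            b=np.array([ray(m,x,y,P[y,x,2])[:2] if nm=="depth" else ray(m,x,y,.116)[:2] for x,y in zip(u,v)])
            rc=cv2.minAreaRect(b.astype(np.float32)*1000); c=np.array(rc[0])/1000-C
            cm=b.mean(0)-C
            print(nm,s[j],"rect c",np.round(rc[0],1),np.round(rc[1],1),round(rc[2],1),"r",np.hypot(*c).round(4),"deg",(np.degrees(np.arctan2(c[1],c[0]))%360).round(2),"centroid deg",(np.degrees(np.arctan2(cm[1],cm[0]))%360).round(2))
v,u=np.where((cv2.inRange(hsv,(12,70,70),(32,255,255))>0)&(P[...,2]<.03))
b=np.array([ray(m,x,y,.008)[:2] for x,y in zip(u,v)]); R=np.hypot(*(b-C).T); a=np.degrees(np.arctan2(b[:,1]-C[1],b[:,0]-C[0]))%360
b=b[(R>.105)&(R<.165)&(abs(a-161)<12)]; t=b.mean(0)
vx,vy,x0,y0=cv2.fitLine(b.astype(np.float32),cv2.DIST_L2,0,.01,.01).ravel(); 
print("tongue",len(b),t.round(4),"from axis deg",np.degrees(np.arctan2(t[1]-C[1],t[0]-C[0]))%360,"line deg",np.degrees(np.arctan2(vy,vx))%180,"maxR",R[(R<.165)&(abs(a-161)<12)].max())
k=cv2.inRange(hsv,(18,150,180),(32,255,255)); v,u=np.where((k>0)&(P[...,2]<.04)); b=np.array([ray(m,x,y,.01)[:2] for x,y in zip(u,v)])
b=b[np.abs(np.hypot(*(b-C).T)-.144)<.015]
if len(b): c=b.mean(0)-C; print("stud",len(b),np.degrees(np.arctan2(c[1],c[0]))%360,np.hypot(*c))
E
python3 ang.py w4
```

```text
disc [0.5568 0.075  0.1004] inliers 0.7307032590051458
depth [ 234  117   40   75 2061] rect c [504.7  89.8] [39.6 72.1] 63.9 r 0.0542 deg 164.15 centroid deg 164.63
depth [ 270  208   63   47 2155] rect c [597.6 111.7] [70.7 48.1] 47.4 r 0.0549 deg 41.97 centroid deg 43.52
depth [189 216  46  46 628] rect c [569.8  20. ] [42.9 46.5] 41.1 r 0.0564 deg 283.25 centroid deg 283.88
white [ 220  116   86   75 2403] rect c [505.7  92.5] [79.2 59.7] 26.9 r 0.0541 deg 161.06 centroid deg 160.79
white [ 270  204   70   51 2416] rect c [595.6 113.7] [71.5 54. ] 57.4 r 0.0548 deg 44.97 centroid deg 45.41
tongue 949 [0.435  0.1185] from axis deg 160.33074444933754 line deg 158.6843 maxR 0.15860842890714247Traceback (most recent call last):
  File "ang.py", line 30, in <module>
    b=b[np.abs(np.hypot(*(b-C).T)-.144)<.015]
                          ~^~
ValueError: operands could not be broadcast together with shapes (0,) (2,)
```

The shell is at 164.1° and the front at about 160.2°, so about 4° clockwise remains. I'll make one short stroke.

>>> {"api": "send_rows", "payload": {
  "steps": [
    [[35, -6, 0], -0.08],
    [[70, -12, 0], -0.164],
    [[99, -18, 20], -0.164],
    [[99, -18, 65], -0.164],
    [[99, -18, 110], -0.164],
    [[99, -18, 150], -0.164],
    [[99, -18, 172], -0.164],
    [[99, -18, 178], -0.164],
    [[99, -18, 178], -0.164]
  ]
}}

```text
time: 10.88
eef_pos: [0.4303, 0.1004, 0.2638]
tool_rot: [-3.142, -0.001, 2.975]
wrist_force: [0.3, -0.3, -0.3]
gripper_width: -0.002
finger_force: 0.0
```

>>> {"api": "send_rows", "payload": {
  "steps": [
    [[-5, 0, 0], 0],
    [[-10, 0, 0], 0],
    [[-14, 0, 0], 0],
    [[-17, 0, 0], 0],
    [[-18, 0, 0], 0],
    [[-19, 0, 0], 0],
    [[-19, 0, 0], 0]
  ]
}}

```text
time: 11.75
eef_pos: [0.4494, 0.0969, 0.2636]
tool_rot: [-3.142, -0.0, 2.975]
wrist_force: [0.0, -0.1, -0.1]
gripper_width: 0.006
finger_force: 0.0
```

>>> {"api": "send_rows", "payload": {
  "steps": [
    [[-1, 0, 0], 0],
    [[-2, 0, 0], 0],
    [[-3, 0, 0], 0],
    [[-3.5, 0, 0], 0],
    [[-3.5, 0, 0], 0]
  ]
}}

```text
time: 12.38
eef_pos: [0.4526, 0.0964, 0.2637]
tool_rot: [-3.141, -0.001, 2.975]
wrist_force: [-1.5, 0.4, 1.3]
gripper_width: 0.004
finger_force: 0.7
```

>>> {"api": "send_rows", "payload": {
  "steps": [
    [[-0.6, 0, 0], 0],
    [[-0.6, 1, 0], 0.009],
    [[-0.7, 2.6, 0], 0.023],
    [[-0.8, 4.2, 0], 0.037],
    [[-0.9, 5.8, 0], 0.052],
    [[-1, 7.2, 0], 0.064],
    [[-1.1, 7.8, 0], 0.07],
    [[-1.1, 7.8, 0], 0.07],
    [[-1.1, 7.8, 0], 0.07]
  ]
}}

```text
time: 13.5
eef_pos: [0.4547, 0.1041, 0.2636]
tool_rot: [-3.141, -0.002, 2.904]
wrist_force: [-4.8, 0.2, 3.8]
gripper_width: -0.002
finger_force: 2.6
```

>>> {"api": "send_rows", "payload": {
  "steps": [
    [[2, 0, 0], 0],
    [[6, 0, 0], 0],
    [[15, 0, 0], 0],
    [[25, 0, 0], 0],
    [[30, 0, -50], 0],
    [[30, 0, -100], 0],
    [[30, 0, -145], 0],
    [[30, 0, -175], 0],
    [[-20, 15, -178], 0.04],
    [[-65, 15, -178], 0.08],
    [[-80, 15, -178], 0.095],
    [[-80, 15, -178], 0.095]
  ]
}}

```text
time: 15.0
eef_pos: [0.5363, 0.0995, 0.4409]
tool_rot: [-3.141, -0.002, 2.81]
wrist_force: [-1.2, -0.7, -0.8]
gripper_width: 0.0
finger_force: 0.0
```

```bash
python3 look.py w5; python3 ang.py w5 2>&1 | grep -v Trace; python3 - <<'E'
import cv2
i=cv2.imread("pics/w5.png");cv2.imwrite("pics/w5c.png",cv2.resize(i[30:280,130:400],None,fx=2.4,fy=2.4,interpolation=cv2.INTER_CUBIC))
E
```

```text
15.0 [0.5363 0.0995 0.4409] [-3.1410e+00 -2.1000e-03  2.8095e+00] [-1.21 -0.74 -0.82]
circle ((0.5593298077583313, 0.07396922260522842), 0.10167064517736435) z 0.1116740272552609 n 23193
[ 222  116   40   76 1989] mean [0.5037 0.0937] deg 161.35578818307908 rect [504.7  94.4] [38.1 74.7] rectdeg 160.41943114207635 rad 0.06242344325350646
[ 254  211   61   48 1558] mean [0.5996 0.113 ] deg 47.62376593156113 rect [599.3 112.1] [68.6 40.1] rectdeg 47.16766096790606 rad 0.05265546085777313
[171 213  46  47 693] mean [0.5705 0.0176] deg 277.1095202894166 rect [568.5  19.5] [46.6 46.4] rectdeg 275.2510469037353 rad 0.05418348325520219
tongue 145 [0.42658352 0.12443623 0.008     ] deg 159.59358454145982
disc [0.5574 0.0745 0.1004] inliers 0.7001703577512777
depth [ 221  116   41   76 2062] rect c [501.1  94.6] [71.9 40.2] 0.1 r 0.0597 deg 160.42 centroid deg 160.34
depth [ 253  211   62   48 1633] rect c [598.1 112.2] [69.9 40.6] 29.2 r 0.0555 deg 42.81 centroid deg 43.73
depth [171 213  46  47 734] rect c [567.6  19.8] [46.9 47.2] 42.9 r 0.0557 deg 280.58 centroid deg 281.78
white [ 208  116   84   75 2347] rect c [509.7  95. ] [79.9 59.6] 26.5 r 0.0519 deg 156.78 centroid deg 156.8
white [ 254  207   69   52 1832] rect c [595.6 116.9] [69.8 48.9] 27.6 r 0.0571 deg 47.94 centroid deg 45.26
white [171 217  47  43 357] rect c [572.4  15.6] [49.7 48.7] 70.9 r 0.0608 deg 284.33 centroid deg 284.35
tongue 889 [0.4357 0.1183] from axis deg 160.2109870041794 line deg 161.09142 maxR 0.1593238116687286
  File "ang.py", line 30, in <module>
    b=b[np.abs(np.hypot(*(b-C).T)-.144)<.015]
                          ~^~
ValueError: operands could not be broadcast together with shapes (0,) (2,)
```

View pics/w5c.png

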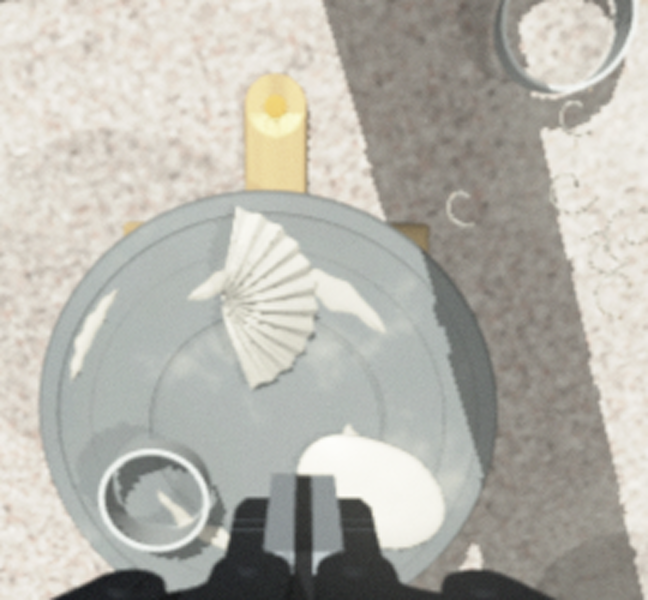

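The shell centre is at (270,300) in the crop, on the line from the disc centre at (270,405) to the stud at (275,103). Measured, the shell is at about 160.3° and the tongue at about 160.2°. The wheel is at rest and the arm is clear of everything, so I'm handing in.

```bash
python3 -c "
from rig import ticket
print(ticket.job_done())"
```

```text
the job is handed in; nothing more can be done
None
```

I turned the wheel about 44° clockwise by its rim and handed the job in at 15 s: the shell's middle is in line with the tongue, to about 1° in the last wrist view, with the arm clear and the pieces untouched.

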